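# Push the printed build plate into the corner stop for scraping

## Robot

A 6-joint arm with a two-finger parallel gripper is mounted at the origin on the work surface. World frame = base frame: x ahead of the robot, y to its left, z up, the work surface at z = 0. Lengths are in m, angles in rad, forces in N, time in s.
With the tool pointing down it reaches from about 0.35 to 0.775 m from the base axis. Payload 5.5 kg.
Tool frame: the origin (TCP) lies on the centre line of the jaws, within the pads' length; the fingertips stand 11 mm ahead of it and the grasp point (between the pads) lies 8 mm behind it; z points along the fingers, y is the line along which they close (so a half turn about z gives the same grasp; the last joint's range is limited). The gripper opens to 85 mm and grips with 20 to 120 N. Pads are 22 mm wide; open, the fingers measure 114 mm over their backs; the gripper's body (76 mm by 85 mm) begins 54 mm behind the grasp point. The pads swing forward as they close: fully open they stand 13 mm farther back than shut.
Start: joints at [1.195, 0.313, 0.046, 1.304, 0, 1.431], TCP at [0.134, 0.559, 0.242] pointing down, gripper open.
Joint ranges: [-2.76, 2.76], [-0.86, 1.69], [-1.03, 1.26], [-2.2, 2.34], [-1.47, 1.5], [-3.14, 3.14]. Speed limits (rad/s): [2.57, 2.57, 3.14, 3.14, 3.14, 3.14].

## Interface

Orientations are given as a unit quaternion [w, x, y, z].
In Python, from workcell import get_state, eyes, env gives the robot as it stands.
- The arm moves only by the shell command python3 -m inch 'ROWS' [OPENING] [FORCE]. ROWS is JSON, one flat list of numbers, 4 for each row, row after row: the shift along the tool's x, y, z in cm, then the turn about the tool's z in rad. A call has exactly 5 rows; each row shifts and turns the commanded pose from where the row before left it, along the tool's axes as they then stand; what a row does not reach is not made up. A row lasts 1/12 s, in which the tool goes at most 41.7 mm and 7.16 degrees, less where a joint would pass 70% of its speed; a pose out of reach is approached as far as the arm can. A call is refused whole if a number of a shift passes 4.17 or a number of a turn 0.125, either way. A call with a gripper value outside its range is refused whole. OPENING is the opening, from -1 (shut) to 1 (fully open), set as the call begins (- or left out, the last holds). The fingers move at their own pace and stop on an object; FORCE is the grip in N (left out, the last holds). Time passes only in rows, so rows that do not move let the fingers close, or fill a call up. It gives the time, the measured TCP pose, the force, the opening and the grip force at its end, in the units of the state.
- get_state(): the state, without advancing time (a new reading comes with each control period).
- eyes.read_camera(name): name is "scene" or "top" or "wrist"; returns the picture (400x640x3 uint8, red, green, blue); there is no depth.
- eyes.camera_info(name): a dict with "fovy" (degrees; the focal length in pixels is half the picture's height over the tangent of half this angle, whatever the lens; pixels are square), "cx", "cy" (the principal point, pixels), "xyz" and "orientation" of the camera in the world. Camera axes: x right, y down, z forward; pixel columns grow to the right and rows downward; lengths in m; the calibration is good to about 2 mm. A picture is of the moment at which its call begins: read the wrist's pose just before it. camera_info takes no time and is no camera call; for the wrist camera it gives the pose at the moment of the call.
- env.hand_in(): hands the job in; it is judged then, once.
The state is a dict: "clock": time; "joint_pos": joint angles; "qvel": joint speeds; "tau": joint torques, N m; "tcp_pos": TCP position; "orientation": TCP orientation; "wrist_force": force on the tool from outside, world axes, zero at the start; "ft_torque": the same for the moment, N m; "finger_gap": finger opening in m; "grip_force": force on a finger pad.
Only numpy, scipy, OpenCV 4.12 (cv2) and the standard library are available. Lean on these libraries where they do the work, as an engineer would, in place of code of your own. Each camera call takes 0.05 s, during which the arm holds its last target. There are 200 camera calls.

## Task

Push the build plate that carries the two printed arches along the bench into the inner corner of the steel corner stop, so that it lies flush against both bars, ready for scraping. Push only on the plate's own edges: do not touch the prints, and do not lift or tip the plate. Leave everything else on the bench where it is.

Things in the scene. Friction and masses are not known exactly. Their poses are not given: they have to be found in the camera images.
- plate_mid (a point): Centre (half-way up, 10 mm over the bench when flat) of the loose aluminium build plate that carries two printed dental arches: a flat block 90 mm (its x) x 140 mm (its y) x 20 mm high, about 0.3 to 0.6 kg, axes along its edges, z up. It slides on the bench under a push of about 1 to 5 N.
- prints: The two beige horseshoe-shaped printed arches stuck on top of the build plate, 14 mm high (tops 34 mm over the bench) and at least 12 mm in from every plate edge. The origin is the middle of the plate's top face.
- stop: Steel corner stop, screwed to the bench: two bars 20 mm wide, 24 mm high, at a right angle. Origin: the inner corner, at bench level. The far bar's inner face is the plane x = 0 of this frame, from y = -280 to +20 mm; the side bar's inner face is the plane y = 0, from x = -110 to 0 mm. The pocket is on the -x, -y side.
- home (a point): Where the centre of the plate is when fully home: x = -45, y = -70, z = 10 mm in the stop's frame, the plate's 140 mm side along the far bar and its 90 mm side along the side bar. The plate starts in front of the far bar, on the -y side of this place, up to 0.3 rad out of line.
- bare_plate: A second loose build plate of the same size (90 x 140 x 20 mm) with nothing on it, beyond the side bar (+y side). Origin: centre of the underside. Leave alone.
- model: White cast of a dental arch on a slab, 58 x 66 x 25 mm, loose, behind or beside the stop. Origin: centre of the underside. Leave alone.
- jar: Small jar, diameter 44 mm, 45 mm high, loose, behind or beside the stop. Origin: centre of the underside. Leave alone.
- scraper: Scraper with a wooden handle and a broad blade, about 280 mm long and 20 mm high, lying on the bench along its x axis, at the right (-y) of the plate. Origin on the bench near its middle. Leave alone.
- bottle: Dark resin bottle, diameter 72 mm, 190 mm high, at the left. Origin: centre of the underside. Leave alone.
- cup: Grey plastic cup, diameter 72 mm, 85 mm high, at the far right. Origin: centre of the underside. Leave alone.
Things that resemble listed ones, but are neither listed nor needed, are in the scene too. What is shaped like the part that bears plate_mid but green, orange or pink is not meant.

How it is judged:
By the outcome, as a careful person would: the job done as asked, in the order asked, and still so for the second after the job is handed in, with the robot touching nothing.
It also fails if it takes over 48 s, if anything falls off the work surface, if the arm or the gripper's body presses on something with over 40 N, if the wrist force passes 120 N, or if a joint passes its speed limit or range.

## Working session

There is one attempt and no reset: what is moved stays moved. The work goes in short steps, Python scripts to look and compute and a shell command to move; the robot and the scene stay as the last step left them, time stands still between calls to the robot, and variables do not carry over. Pictures are saved under pics/ and viewed, at most 10 in all, crops included, and the job is handed in when it is done.

```bash
ls; mkdir -p pics
python3 - <<'E'
from workcell import get_state, eyes, env
import cv2
for n in("top","scene"):
    i=eyes.camera_info(n);print(n,i)
    im=eyes.read_camera(n);cv2.imwrite(f"pics/{n}0.png",im[:,:,::-1])
s=get_state();print(s["clock"],s["tcp_pos"],s["orientation"],s["finger_gap"])
E
```

```text
pics
top {'fovy': 43.22046240705775, 'cx': 315.68765947226825, 'cy': 199.43978248820423, 'xyz': array([ 0.47606866, -0.07898489,  1.65485166]), 'orientation': array([-0.01363509,  0.71540122, -0.698357  ,  0.01768285])}
scene {'fovy': 52.006339052237955, 'cx': 318.89175259028355, 'cy': 202.35599413549923, 'xyz': array([1.33445929, 0.27438423, 0.93554328]), 'orientation': array([-0.20937781,  0.50019189,  0.77692716, -0.31992687])}
0.1 [0.13418595 0.55866461 0.24148937] [-2.24568201e-04  1.17630107e-01  9.93057127e-01 -8.06244398e-04] 0.08541987547619619
```

View pics/top0.png

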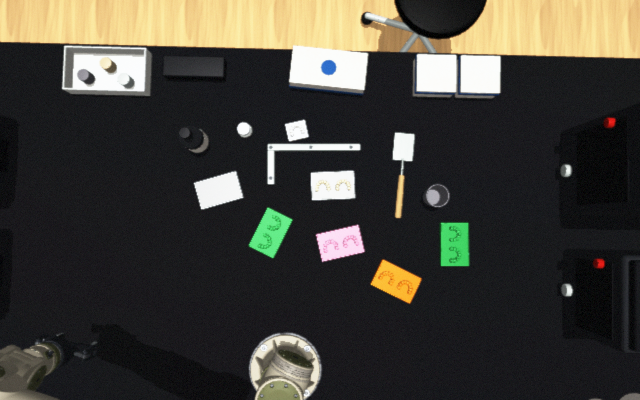

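View pics/scene0.png

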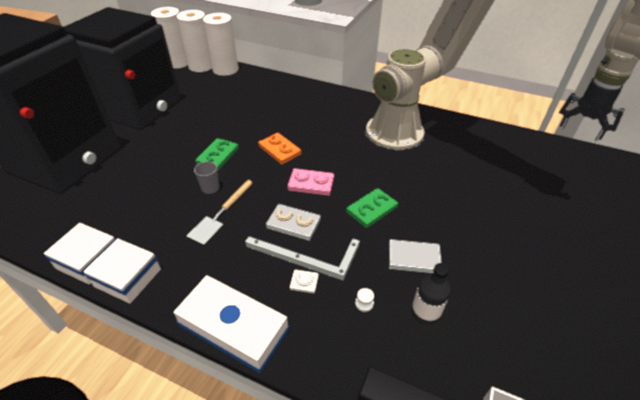

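The top view shows what could be mistaken for the target: pink (340,243), orange (396,281), green (270,232) and (455,244), and the bare white plate (218,190). The white plate with two beige arches is at (333,186), and the stop's inner corner is near (273,150). The scene view agrees, with the target plate at (293,221). I choose the plate at (333,186), then crop it to check and measure it.

```bash
cat > h.py <<'E'
import numpy as np,cv2
from scipy.spatial.transform import Rotation as R
from workcell import get_state, eyes, env
def rays(n,px,z,info=None):
    i=info or eyes.camera_info(n); f=200/np.tan(np.radians(i["fovy"])/2)
    q=i["orientation"]; M=R.from_quat([q[1],q[2],q[3],q[0]]).as_matrix()
    px=np.atleast_2d(px).astype(float)
    d=np.c_[(px[:,0]-i["cx"])/f,(px[:,1]-i["cy"])/f,np.ones(len(px))]@M.T
    return (i["xyz"]+d*((z-i["xyz"][2])/d[:,2])[:,None])[:,:2]
def blobs(im,thr=110):
    m=(cv2.cvtColor(im,cv2.COLOR_RGB2GRAY)>thr).astype(np.uint8)
    return m,cv2.findContours(m,cv2.RETR_EXTERNAL,cv2.CHAIN_APPROX_NONE)[0]
def rect(c,z,n="top"):
    (cx,cy),(w,h),a=cv2.minAreaRect(rays(n,c.reshape(-1,2),z).astype(np.float32)*1000)
    if w>h: w,h,a=h,w,a+90
    return np.round([cx,cy,w,h,(a+90)%180-90],1)  # long side at angle a+90 from x
E
python3 - <<'E'
from h import *
im=eyes.read_camera("top")
m,cs=blobs(im)
for c in cs:
    x,y,w,h=cv2.boundingRect(c)
    if 180<x<460 and 110<y<300 and w*h>60: print((x,y,w,h),rect(c,.024 if w>80 else .02))
c=[c for c in cs if cv2.boundingRect(c)[2]>80 and 120<cv2.boundingRect(c)[1]<160]
if c:
    P=rays("top",c[0].reshape(-1,2),.024)*1000
    ap=cv2.approxPolyDP(P.astype(np.float32).reshape(-1,1,2),8,True);print(ap.reshape(-1,2).round(1))
cv2.imwrite("pics/crop.png",cv2.resize(im[110:270,240:420,::-1],None,fx=4,fy=3.7,interpolation=cv2.INTER_CUBIC)[:600,:800])
E
```

```text
(371, 260, 50, 43) [ 292.1 -352.3   89.2  140.9  -25.1]
(316, 225, 49, 37) [ 411.1 -169.1   91.   141.5   14.3]
(441, 223, 28, 43) [ 415.4 -539.2   87.8  135.5  -88.7]
(249, 208, 43, 50) [438.4  57.5  88.3 138.3  64.9]
(426, 186, 14, 20) [ 569.8 -465.6   43.9   50.3  -43.9]
(194, 171, 49, 38) [572.5 229.1  93.4 142.4  17.5]
(311, 170, 45, 30) [ 597.8 -141.3   91.8  142.4    3.8]
(267, 144, 94, 41) [663.5 -77.7 130.2 302.1   1.4]
(393, 132, 22, 86) [ 636.2 -363.    66.9  277.5   86.2]
(237, 122, 15, 15) [772.7 151.6  45.6  46.  -88.3]
(285, 119, 24, 23) [773.5 -19.2  61.6  68.3  14.1]
[[ 597.9   71.3]
 [ 598.4   48.7]
 [ 705.8   48.4]
 [ 712.5 -221. ]
 [ 729.  -227.2]
 [ 724.9   71.7]]
```

View pics/crop.png

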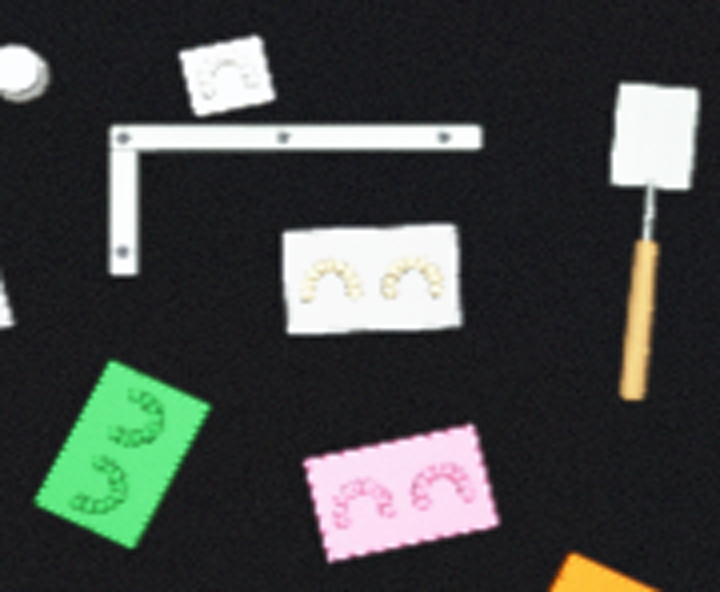

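The crop confirms it: a white plate with two beige arches, lying in front of the stop and slightly out of line. The pink plate sits below it and the scraper to its right. I'll turn the tool to match the stop and move to the near side of the plate.

```bash
python3 -m inch '[0,0,0,-0.12, 0,0,0,-0.12, 0,0,0,-0.02, -1.8,-3.7,0,0, -1.8,-3.7,0,0]' 1 && python3 -m inch '[-1.8,-3.7,0,0, -1.8,-3.7,0,0, -1.8,-3.7,0,0, -1.8,-3.7,0,0, -1.8,-3.7,0,0]' && python3 -m inch '[-1.8,-3.7,0,0, -1.8,-3.7,0,0, -1.8,-3.7,0,0, -1.8,-3.7,0,0, -1.8,-3.7,0,0]' && python3 -m inch '[-1.8,-3.7,0,0, -1.8,-3.7,0,0, -1.8,-3.7,0,0, -1.8,-3.7,0,0, -1.8,-3.7,0,0]'
cat >> h.py <<'E'
def togo(x,y,z,ang=91.4):
    s=get_state();q=s["orientation"];M=R.from_quat([q[1],q[2],q[3],q[0]]).as_matrix()
    a=np.degrees(np.arctan2(M[1,1],M[0,1]))
    print("t",round(s["clock"],2),"tcp",np.round(s["tcp_pos"]*1000,1),"yang",a.round(2),"turn",np.radians(a-ang).round(3),"shift cm",np.round(M.T@(np.array([x,y,z])-s["tcp_pos"])*100,2),"F",np.round(s["wrist_force"],1),"gap",round(s["finger_gap"],4))
E
python3 -c "
from h import *
togo(.505,-.141,.05)"
```

```text
clock: 0.57
tcp_pos: [0.1718, 0.4861, 0.2412]
orientation: [-0.0, -0.012, 1.0, -0.0]
wrist_force: [1.4, 0.0, -0.5]
finger_gap: 0.0854
grip_force: 0.0
clock: 0.98
tcp_pos: [0.2668, 0.3015, 0.2423]
orientation: [0.0, -0.011, 1.0, 0.0]
wrist_force: [1.5, 0.0, -0.1]
finger_gap: 0.0857
grip_force: 0.0
clock: 1.4
tcp_pos: [0.3613, 0.1186, 0.2425]
orientation: [0.0, -0.011, 1.0, 0.0]
wrist_force: [1.1, 0.5, 0.3]
finger_gap: 0.0855
grip_force: 0.0
clock: 1.82
tcp_pos: [0.4559, -0.0645, 0.2423]
orientation: [0.0, -0.01, 1.0, 0.0]
wrist_force: [0.6, 1.3, -0.3]
finger_gap: 0.0856
grip_force: 0.0
t 1.82 tcp [455.9 -64.5 242.3] yang 91.19 turn -0.004 shift cm [-4.75 -7.75 19.23] F [ 0.6  1.3 -0.3] gap 0.0856
```

```bash
python3 -m inch '[-1.9,-2.6,0,0, -1.9,-2.6,0,0, -1.9,-2.55,0,0, 0,0,4,0, 0,0,4,0]' && python3 -m inch '[0,0,4,0, 0,0,4,0, 0,0,3.5,0, 0,0,1,0, 0,0,0,0]'
python3 - <<'E'
from h import *
togo(.515,-.141,.02)
a=eyes.read_camera("scene"); b=eyes.read_camera("wrist")
o=cv2.resize(a[170:270,220:380,::-1],(800,500),interpolation=cv2.INTER_CUBIC); cv2.imwrite("pics/s1.png",o)
cv2.imwrite("pics/w1.png",b[:,:,::-1])
E
```

```text
clock: 2.23
tcp_pos: [0.518, -0.1415, 0.1635]
orientation: [0.004, -0.009, 1.0, -0.002]
wrist_force: [-1.4, 0.7, -0.4]
finger_gap: 0.0852
grip_force: 0.0
clock: 2.65
tcp_pos: [0.5116, -0.1372, 0.0344]
orientation: [-0.003, -0.011, 1.0, 0.001]
wrist_force: [0.5, 0.0, -0.5]
finger_gap: 0.0853
grip_force: 0.0
t 2.65 tcp [ 511.6 -137.2   34.4] yang 91.29 turn -0.002 shift cm [-0.34 -0.39  1.43] F [ 0.5  0.  -0.5] gap 0.0853
```

View pics/w1.png

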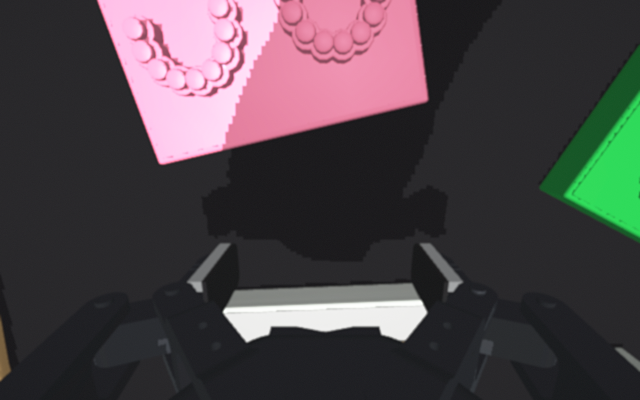

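The wrist view shows the pink plate at the top, the target plate's edge at row ~290 between the fingers, and the fingertips at about (234,244) and (419,244). Since the gap is known (85.3 mm), their spacing gives the tip height.

Run:
```python
from h import *
i=eyes.camera_info("wrist");print(i)
for p in ([[231,244],[420,244]],[[237,246],[418,246]]):
  for z in (0,.005,.01,.015,.02,.025,.03,.035,.04):
    w=rays("wrist",p,z,i);print(z,np.round(np.linalg.norm(w[0]-w[1])*1000,1),w.mean(0).round(4))
# plate near edge in wrist at top height and bottom
print(rays("wrist",[[230,310],[425,300]],.02,i),rays("wrist",[[225,291],[420,284]],0,i))
```

```text
{'fovy': 69.366159672723, 'cx': 324.7244245338828, 'cy': 199.19634292226627, 'xyz': array([ 0.44874446, -0.14078248,  0.16982341]), 'orientation': array([0.09314698, 0.69244914, 0.70901271, 0.09559706])}
0 120.3 [ 0.5249 -0.1384]
0.005 116.7 [ 0.5226 -0.1385]
0.01 113.2 [ 0.5204 -0.1386]
0.015 109.6 [ 0.5181 -0.1386]
0.02 106.1 [ 0.5159 -0.1387]
0.025 102.6 [ 0.5137 -0.1388]
0.03 99.0 [ 0.5114 -0.1388]
0.035 95.5 [ 0.5092 -0.1389]
0.04 91.9 [ 0.5069 -0.139 ]
0 115.4 [ 0.5262 -0.1371]
0.005 112.0 [ 0.5239 -0.1372]
0.01 108.6 [ 0.5217 -0.1373]
0.015 105.2 [ 0.5194 -0.1374]
0.02 101.8 [ 0.5171 -0.1376]
0.025 98.4 [ 0.5148 -0.1377]
0.03 95.0 [ 0.5125 -0.1378]
0.035 91.6 [ 0.5102 -0.1379]
0.04 88.2 [ 0.508 -0.138]
[[ 0.56016917 -0.19500961]
 [ 0.55054997 -0.07869631]] [[ 0.56040174 -0.2046583 ]
 [ 0.55208895 -0.07512514]]
```

View pics/s1.png

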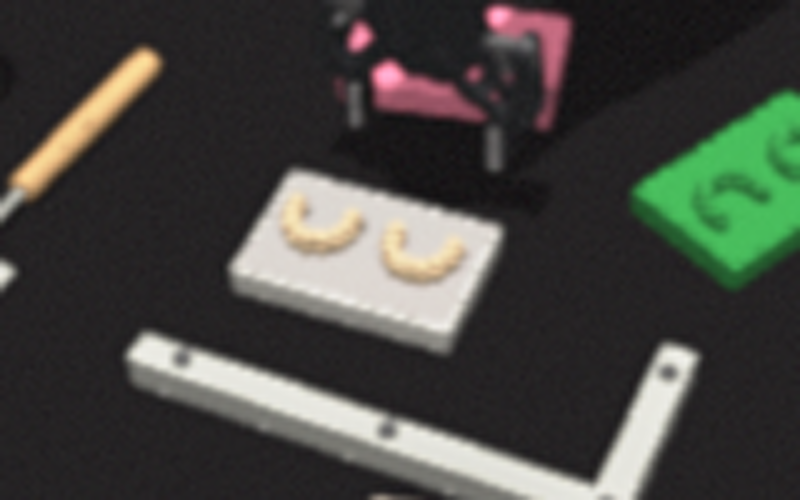

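The scene crop shows the open fingertips clear of the plate's near edge, at full-picture pixels (319,204) and (291,195). I'll get their height by casting rays.

```bash
python3 - <<'E'
from h import *
for z in (.015,.025,.03,.035,.04,.045): print(z,rays("scene",[[319,204],[291.4,195]],z).round(4).tolist())
togo(.515,-.141,.01)
E
python3 -m inch '[-0.3,-0.4,0.4,0, 0,0,0.4,0, 0,0,0.3,0, 0,0,0,0, 0,0,0,0]' 1
```

```text
0.015 [[0.5014, -0.0965], [0.5013, -0.1944]]
0.025 [[0.5105, -0.0925], [0.5103, -0.1893]]
0.03 [[0.515, -0.0905], [0.5149, -0.1867]]
0.035 [[0.5195, -0.0884], [0.5194, -0.1842]]
0.04 [[0.524, -0.0864], [0.5239, -0.1816]]
0.045 [[0.5286, -0.0844], [0.5284, -0.1791]]
t 2.75 tcp [ 515.1 -138.7   38.4] yang 91.33 turn -0.001 shift cm [ 0.02 -0.23  2.84] F [-0.1 -0.1  0.7] gap 0.0853
clock: 3.17
tcp_pos: [0.5175, -0.1423, 0.0267]
orientation: [0.0, -0.012, 1.0, -0.0]
wrist_force: [-0.0, 0.1, 0.8]
finger_gap: 0.0855
grip_force: 0.0
```

```bash
python3 -m inch '[0,0,0.4,0, 0,0,0.4,0, 0,0,0.4,0, 0,0,0.3,0, 0,0,0,0]'; python3 -m inch '[0,0,0.2,0, 0,0,0.2,0, 0,0,0,0, 0,0,0,0, 0,0,0,0]'
python3 - <<'E'
from h import *
togo(.617,-.141,.01)
cv2.imwrite("pics/w2.png",np.hstack([eyes.read_camera("wrist")[200:,150:500,::-1],cv2.resize(eyes.read_camera("scene")[170:250,250:390,::-1],(350,200))]))
E
```

```text
clock: 3.58
tcp_pos: [0.5167, -0.142, 0.0103]
orientation: [-0.001, -0.012, 1.0, 0.0]
wrist_force: [0.3, 1.0, 0.0]
finger_gap: 0.0851
grip_force: 0.0
clock: 4.0
tcp_pos: [0.5175, -0.1423, 0.0073]
orientation: [0.0, -0.012, 1.0, 0.0]
wrist_force: [-0.1, 0.5, 0.6]
finger_gap: 0.085
grip_force: 0.0
t 4.0 tcp [ 517.5 -142.3    7.3] yang 91.39 turn -0.0 shift cm [-9.95 -0.11 -0.26] F [-0.1  0.5  0.6] gap 0.085
```

View pics/w2.png

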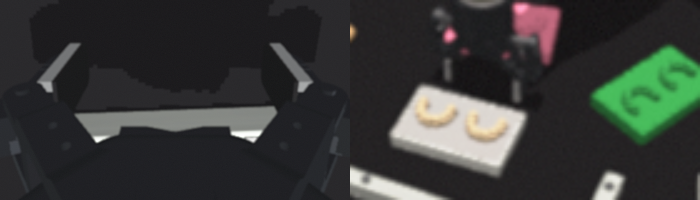

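The fingers hang level with the plate's edge, in front of it, touching nothing. Next is the push toward the far bar.

```bash
python3 -m inch '[-1.2,0,0,0, -0.8,0,0,0, -0.6,0,0,0, -0.8,0,0,0, -0.8,0,0,0]'; python3 -m inch '[-0.8,0,0,0, -0.8,0,0,0, -0.8,0,0,0, -0.8,0,0,0, -0.6,0,0,0]'
python3 - <<'E'
from h import *
togo(.609,-.141,.008)
m,cs=blobs(eyes.read_camera("top"))
for c in cs:
    x,y,w,h=cv2.boundingRect(c)
    if 300<x<370 and 140<y<200 and w*h>60 or w>80 and 120<y<160: print((x,y,w,h),rect(c,.02))
E
```

```text
clock: 4.52
tcp_pos: [0.5565, -0.1407, 0.0069]
orientation: [-0.003, -0.012, 1.0, 0.0]
wrist_force: [-8.6, -0.1, 8.3]
finger_gap: 0.0857
grip_force: 4.6
clock: 4.93
tcp_pos: [0.5957, -0.1401, 0.0069]
orientation: [-0.002, -0.012, 1.0, 0.0]
wrist_force: [-6.8, 0.8, 5.2]
finger_gap: 0.0852
grip_force: 3.7
t 4.93 tcp [ 595.7 -140.1    6.9] yang 91.37 turn -0.0 shift cm [-1.32 -0.13 -0.11] F [-6.8  0.8  5.2] gap 0.0852
(189, 144, 176, 252) [334.4  17.7 471.2 908.5  71.7]
```

```bash
python3 -m inch '[-0.4,0,0,0, -0.3,0,0,0, -0.3,0,0,0, -0.2,0,0,0, 0,0,0,0]'; python3 -m inch '[-0.2,0,0,0, -0.2,0,0,0, 0,0,0,0, 0,0,0,0, 0,0,0,0]'
```

```text
clock: 5.4
tcp_pos: [0.608, -0.1398, 0.0069]
orientation: [-0.002, -0.012, 1.0, 0.0]
wrist_force: [-5.2, 0.1, 3.1]
finger_gap: 0.0855
grip_force: 2.4
clock: 5.82
tcp_pos: [0.6101, -0.1398, 0.0068]
orientation: [-0.003, -0.012, 1.0, 0.0]
wrist_force: [-10.0, -0.9, 6.3]
finger_gap: 0.0853
grip_force: 4.9
```

```bash
python3 -m inch '[-0.15,0,0,0, -0.15,0,0,0, 0,0,0,0, 0,0,0,0, 0,0,0,0]'
python3 - <<'E'
from h import *
togo(.55,-.141,.008)
E
```

```text
clock: 6.23
tcp_pos: [0.6101, -0.1397, 0.0068]
orientation: [-0.006, -0.012, 1.0, 0.0]
wrist_force: [-17.5, -1.9, 13.2]
finger_gap: 0.0853
grip_force: 9.0
t 6.23 tcp [ 610.1 -139.7    6.8] yang 91.34 turn -0.001 shift cm [ 6.02  0.01 -0.05] F [-17.5  -1.9  13.2] gap 0.0853
```

The plate has stopped against the far bar: the force is rising with no motion. I'll back off, lift, shut the gripper and go round to the -y edge.

```bash
python3 -m inch '[1.5,0,0,0, 1.5,0,0,0, 0,0,-3,0, 0,0,-3.5,0, 0,0,-3.5,0]'; python3 -m inch '[0,-3.8,0,0, 0,-3.9,0,0, 0,-3.9,0,0, -1.5,-1,0,0, -1.5,0,0,0]' -1 20;  python3 - <<'E'
from h import *
i=eyes.camera_info("wrist");w=eyes.read_camera("wrist")
m,cs=blobs(eyes.read_camera("top"),120)
for c in cs:
    x,y,w_,h=cv2.boundingRect(c)
    if 300<x<370 and 140<y<200 and w_*h>60 or w_>80 and 120<y<160: print((x,y,w_,h),rect(c,.02))
togo(.667,-.250,.1)
t=eyes.read_camera("top")[110:270,240:420,::-1]
cv2.imwrite("pics/t3.png",np.hstack([cv2.resize(t,(450,400),interpolation=cv2.INTER_CUBIC),cv2.resize(w[:,:,::-1],(350,219)).repeat(1,0) if 0 else cv2.copyMakeBorder(cv2.resize(w[:,:,::-1],(350,219)),0,181,0,0,cv2.BORDER_CONSTANT)]))
E
```

```text
clock: 6.65
tcp_pos: [0.5856, -0.1403, 0.1075]
orientation: [-0.001, -0.012, 1.0, 0.0]
wrist_force: [0.9, -0.0, -0.5]
finger_gap: 0.0855
grip_force: 0.0
clock: 7.07
tcp_pos: [0.6198, -0.2703, 0.1076]
orientation: [0.001, -0.01, 1.0, -0.001]
wrist_force: [1.4, -0.2, -0.4]
finger_gap: 0.0258
grip_force: 0.0
(267, 144, 94, 41) [663.9 -77.7 130.5 302.9   1.4]
(257, 131, 171, 256) [ 387.5 -199.4  237.6  863.9   62.1]
t 7.17 tcp [ 621.3 -267.3  107. ] yang 91.33 turn -0.001 shift cm [-4.61  1.63  0.71] F [-1.   0.5  0.3] gap 0.0094
```

View pics/t3.png

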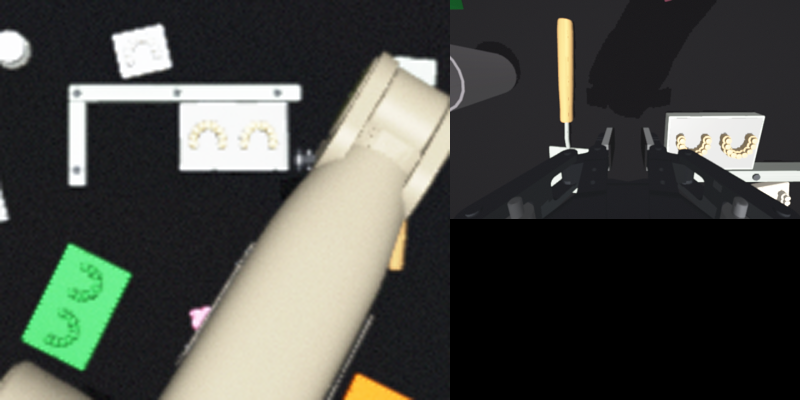

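The plate (top crop x 180–288) lies flush against the far bar. The shut gripper is off its right edge, clear of the scraper. I'll centre it on the edge and descend.

```bash
python3 -m inch '[-2.3,0.8,0,0, -2.3,0.7,0,0, 0,0,2.5,0, 0,0,2.5,0, 0,0,0,0]'
python3 - <<'E'
from h import *
print(rays("top",[[355.2,165]],.02))
togo(.667,-.25,.019)
E
```

```text
clock: 7.63
tcp_pos: [0.6618, -0.247, 0.0518]
orientation: [-0.004, -0.013, 1.0, 0.002]
wrist_force: [-2.1, 1.4, -1.1]
finger_gap: 0.0002
grip_force: 0.0
[[ 0.66385632 -0.21327692]]
t 7.63 tcp [ 661.8 -247.    51.8] yang 91.48 turn 0.001 shift cm [-0.54 -0.33  3.27] F [-2.1  1.4 -1.1] gap 0.0002
```

```bash
python3 -m inch '[0,-0.2,0.9,0, 0,0,0.9,0, 0,0,0.8,0, 0,0,0.6,0, 0,0,0,0]'; python3 -m inch '[0,0,0.3,0, 0,0,0,0, 0,0,0,0, 0,0,0,0, 0,0,0,0]'; python3 -c "
from h import *
togo(.664,-.25,.019)"
```

```text
clock: 8.05
tcp_pos: [0.6643, -0.2516, 0.0242]
orientation: [-0.001, -0.012, 1.0, 0.0]
wrist_force: [0.6, -0.3, -0.4]
finger_gap: 0.0002
grip_force: 0.0
clock: 8.47
tcp_pos: [0.6654, -0.2519, 0.0228]
orientation: [0.0, -0.012, 1.0, -0.0]
wrist_force: [0.1, -0.7, 0.5]
finger_gap: -0.0003
grip_force: 0.0
t 8.47 tcp [ 665.4 -251.9   22.8] yang 91.39 turn -0.0 shift cm [0.14 0.19 0.38] F [ 0.1 -0.7  0.5] gap -0.0003
```

```bash
python3 -m inch '[0,0,0.4,0, 0,0.8,0,0, 0,0.8,0,0, 0,0.6,0,0, 0,0.8,0,0]'; python3 -m inch '[0,0.8,0,0, 0,0.8,0,0, 0,0.8,0,0, 0,0.8,0,0, 0,0.8,0,0]';python3 -m inch '[0,0.8,0,0, 0,0.8,0,0, 0,0.8,0,0, 0,0.8,0,0, 0,0.5,0,0]'
python3 - <<'E'
from h import *
togo(.664,-.102,.019)
i=eyes.camera_info("wrist")
a=eyes.read_camera("scene")[150:310,200:440,::-1]
cv2.imwrite("pics/s4.png",cv2.resize(a,(780,520),interpolation=cv2.INTER_CUBIC))
E
```

```text
clock: 8.88
tcp_pos: [0.6643, -0.2212, 0.0182]
orientation: [-0.0, -0.012, 1.0, -0.0]
wrist_force: [0.2, -1.5, -0.1]
finger_gap: 0.0002
grip_force: 0.2
clock: 9.3
tcp_pos: [0.6634, -0.181, 0.0183]
orientation: [0.0, -0.012, 1.0, -0.0]
wrist_force: [0.1, -3.4, -1.2]
finger_gap: -0.0003
grip_force: 1.5
clock: 9.72
tcp_pos: [0.6624, -0.1435, 0.0183]
orientation: [-0.0, -0.012, 1.0, 0.0]
wrist_force: [-0.7, -2.1, -1.8]
finger_gap: 0.0001
grip_force: 1.5
t 9.72 tcp [ 662.4 -143.5   18.3] yang 91.42 turn 0.0 shift cm [-0.26  4.15 -0.07] F [-0.7 -2.1 -1.8] gap 0.0001
```

View pics/s4.png

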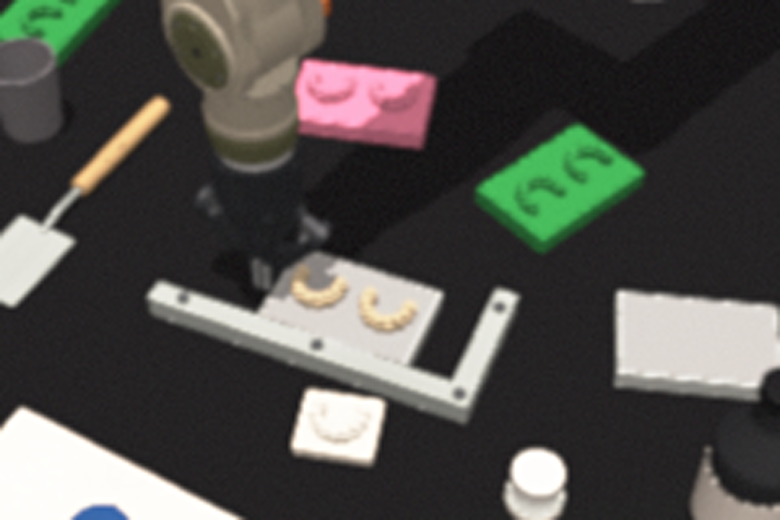

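The plate slides along the far bar, squared to it, with the gap to the side bar still open (crop x 410–455). I'll continue, slowing near the stop.

```bash
python3 -m inch '[0,0.8,0,0, 0,0.7,0,0, 0,0.7,0,0, 0,0.6,0,0, 0,0.4,0,0]'; python3 -m inch '[0,0.3,0,0, 0,0.2,0,0, 0,0.2,0,0, 0,0.2,0,0, 0,0,0,0]'; python3 -m inch '[0,0.2,0,0, 0,0.15,0,0, 0,0,0,0, 0,0,0,0, 0,0,0,0]'
```

```text
clock: 10.18
tcp_pos: [0.6617, -0.112, 0.0183]
orientation: [-0.0, -0.012, 1.0, 0.0]
wrist_force: [-1.3, -3.7, -0.8]
finger_gap: -0.0001
grip_force: 1.9
clock: 10.6
tcp_pos: [0.6615, -0.1036, 0.0183]
orientation: [-0.0, -0.012, 1.0, 0.0]
wrist_force: [-1.0, -2.4, -0.0]
finger_gap: -0.0002
grip_force: 1.5
clock: 11.02
tcp_pos: [0.6614, -0.1002, 0.0183]
orientation: [-0.0, -0.012, 1.0, 0.0]
wrist_force: [-1.0, -3.9, 0.1]
finger_gap: 0.0004
grip_force: 1.8
```

```bash
python3 -m inch '[0,0.15,0,0, 0,0.15,0,0, 0,0,0,0, 0,0,0,0, 0,0,0,0]'; python3 -m inch '[0,0.15,0,0, 0,0.15,0,0, 0,0,0,0, 0,0,0,0, 0,0,0,0]'
```

```text
clock: 11.43
tcp_pos: [0.6614, -0.0996, 0.0184]
orientation: [-0.0, -0.011, 1.0, -0.002]
wrist_force: [-1.3, -10.6, 0.0]
finger_gap: -0.0
grip_force: 5.1
clock: 11.85
tcp_pos: [0.6614, -0.0993, 0.0185]
orientation: [-0.0, -0.01, 1.0, -0.004]
wrist_force: [-1.7, -18.0, -1.9]
finger_gap: 0.0
grip_force: 8.8
```

Contact with the side bar: the force is rising with no motion. Now a seating push on the -x edge with open fingers, centred on the plate.

```bash
python3 -m inch '[0,-1.5,0,0, 0,-1.5,0,0, 0,0,-3,0, 0,0,-3.5,0, 0,0,-2.5,0]'; python3 -m inch '[4,0,0,0, 4,0,0,0, 3,0,0,0, 0,3.5,0,0, 0,3.5,0,0]' 0.7; python3 -m inch '[0,3,0,0, 0,0,0,0, 0,0,2.5,0, 0,0,2.5,0, 0,0,0,0]';python3 - <<'E'
from h import *
togo(.585,-.020,.010)
t=eyes.read_camera("top")[110:270,200:380,::-1]
cv2.imwrite("pics/t5.png",np.hstack([cv2.resize(t,(450,400),interpolation=cv2.INTER_CUBIC),cv2.copyMakeBorder(cv2.resize(eyes.read_camera("wrist")[:,:,::-1],(350,219)),0,181,0,0,cv2.BORDER_CONSTANT)]))
E
```

```text
clock: 12.27
tcp_pos: [0.6625, -0.1245, 0.1102]
orientation: [0.001, -0.012, 1.0, 0.001]
wrist_force: [1.3, 0.6, 0.4]
finger_gap: -0.0
grip_force: 0.0
clock: 12.68
tcp_pos: [0.5489, -0.0577, 0.1086]
orientation: [0.0, -0.01, 1.0, 0.001]
wrist_force: [0.7, 0.1, -0.1]
finger_gap: 0.0605
grip_force: 0.0
clock: 13.1
tcp_pos: [0.5469, -0.0262, 0.0545]
orientation: [-0.003, -0.012, 1.0, 0.001]
wrist_force: [-1.4, 0.2, -1.3]
finger_gap: 0.0725
grip_force: 0.0
t 13.1 tcp [546.9 -26.2  54.5] yang 91.43 turn 0.001 shift cm [-3.85  0.51  4.43] F [-1.4  0.2 -1.3] gap 0.0725
```

View pics/t5.png

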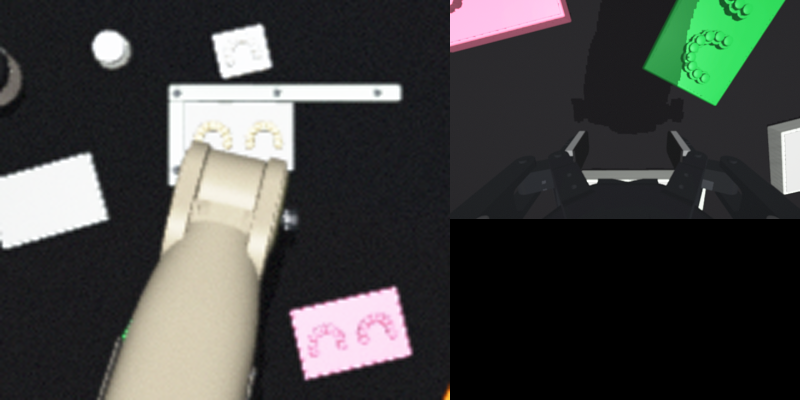

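The top crop shows the plate in the corner (x 183–293) against both bars. The wrist view shows the open fingers in front of its near edge, clear of the green plate. I'll descend and seat it.

```bash
python3 -m inch '[0,0.3,1.3,0, 0,0.2,1.3,0, 0,0,1.2,0, 0,0,0.6,0, 0,0,0,0]'; python3 -m inch '[-1,0,0.2,0, -1,0,0,0, -1,0,0,0, -1,0,0,0, -0.6,0,0,0]'; python3 -m inch '[-0.5,0,0,0, -0.3,0,0,0, -0.2,0,0,0, -0.2,0,0,0, 0,0,0,0]'; python3 -c "
from h import *
togo(.607,-.020,.010)"
```

```text
clock: 13.62
tcp_pos: [0.5496, -0.0222, 0.0143]
orientation: [-0.0, -0.012, 1.0, 0.0]
wrist_force: [-0.7, -0.8, -0.3]
finger_gap: 0.0721
grip_force: 0.0
clock: 14.03
tcp_pos: [0.5986, -0.0213, 0.0138]
orientation: [0.002, -0.012, 1.0, -0.0]
wrist_force: [0.0, -0.7, -0.1]
finger_gap: 0.0723
grip_force: 0.0
clock: 14.45
tcp_pos: [0.6069, -0.0205, 0.0121]
orientation: [-0.001, -0.012, 1.0, 0.0]
wrist_force: [-1.7, -0.1, 0.8]
finger_gap: 0.0727
grip_force: 0.7
t 14.45 tcp [606.9 -20.5  12.1] yang 91.39 turn -0.0 shift cm [-0.01  0.05  0.21] F [-1.7 -0.1  0.8] gap 0.0727
```

```bash
python3 -m inch '[-0.2,0,0,0, -0.2,0,0,0, 0,0,0,0, 0,0,0,0, 0,0,0,0]'; python3 -m inch '[-0.2,0,0,0, -0.1,0,0,0, 0,0,0,0, 0,0,0,0, 0,0,0,0]'
```

```text
clock: 14.87
tcp_pos: [0.6071, -0.0203, 0.0119]
orientation: [-0.004, -0.012, 1.0, 0.0]
wrist_force: [-11.1, -1.5, 7.9]
finger_gap: 0.0722
grip_force: 5.5
clock: 15.28
tcp_pos: [0.6071, -0.0202, 0.0117]
orientation: [-0.007, -0.012, 1.0, 0.0]
wrist_force: [-17.2, -1.5, 14.0]
finger_gap: 0.0727
grip_force: 9.2
```

Seated with no further motion. I'll back off straight, retreat clear, and check from the top.

```bash
python3 -m inch '[1,0,0,0, 1.5,0,0,0, 1.5,0,0,0, 0,0,-2,0, 0,0,-4,0]'; python3 -m inch '[0,0,-4,0, 0,0,-4,0, 0,0,-4,0, 2,-3.5,0,0, 2,-3.5,0,0]'; python3 -m inch '[1,-4,0,0, 1,-4,0,0, 1,-4,0,0, 0,-4,0,0, 0,-4,0,0]'; python3 -m inch '[0,-4,0,0, 0,-4,0,0, 0,-4,0,0, 0,0,0,0, 0,0,0,0]'
python3 - <<'E'
from h import *
im=eyes.read_camera("top");g=cv2.cvtColor(im,cv2.COLOR_RGB2GRAY)
m,cs=blobs(im)
for c in cs:
    x,y,w,h=cv2.boundingRect(c)
    if 180<x<460 and 110<y<300 and w*h>60: print((x,y,w,h),rect(c,.024 if w>80 else .02))
cv2.imwrite("pics/t6.png",np.hstack([cv2.resize(im[130:200,250:370,::-1],(480,280),interpolation=cv2.INTER_CUBIC),cv2.resize(eyes.read_camera("scene")[190:290,240:375,::-1],(320,280),interpolation=cv2.INTER_CUBIC)]))
print(get_state()["clock"],get_state()["tcp_pos"])
E
```

```text
clock: 15.7
tcp_pos: [0.5692, -0.0206, 0.068]
orientation: [-0.005, -0.012, 1.0, 0.001]
wrist_force: [0.7, -0.4, -0.5]
finger_gap: 0.0722
grip_force: 0.0
clock: 16.12
tcp_pos: [0.5389, -0.0923, 0.1961]
orientation: [0.004, -0.014, 1.0, -0.001]
wrist_force: [-0.0, -1.1, -0.9]
finger_gap: 0.0727
grip_force: 0.0
clock: 16.53
tcp_pos: [0.5103, -0.2948, 0.1927]
orientation: [0.0, -0.012, 1.0, -0.0]
wrist_force: [1.1, 0.2, 0.0]
finger_gap: 0.0728
grip_force: 0.0
clock: 16.95
tcp_pos: [0.5133, -0.4152, 0.1911]
orientation: [-0.0, -0.01, 1.0, 0.0]
wrist_force: [0.5, 0.4, 0.1]
finger_gap: 0.0724
grip_force: 0.0
(204, 272, 124, 128) [ 84.1   8.3 342.1 378.8  43.2]
(316, 225, 49, 37) [ 411.1 -169.1   91.   141.5   14.3]
(249, 208, 43, 50) [438.4  57.5  88.3 138.3  64.9]
(426, 186, 14, 16) [ 578.3 -460.7   40.6   42.4   27.8]
(290, 178, 221, 222) [ 257.1 -379.5  244.7  872.5   44.5]
(194, 171, 49, 38) [572.5 229.1  93.4 142.3  17.5]
(267, 144, 94, 41) [663.5 -77.7 130.2 302.1   1.4]
(393, 132, 22, 86) [ 636.2 -363.3   66.8  277.6   86.5]
(237, 122, 15, 15) [772.7 151.6  45.6  46.  -88.3]
(285, 119, 24, 22) [773.5 -19.2  61.6  68.3  14.1]
17.05 [ 0.5136768  -0.41237684  0.19186102]
```

View pics/t6.png

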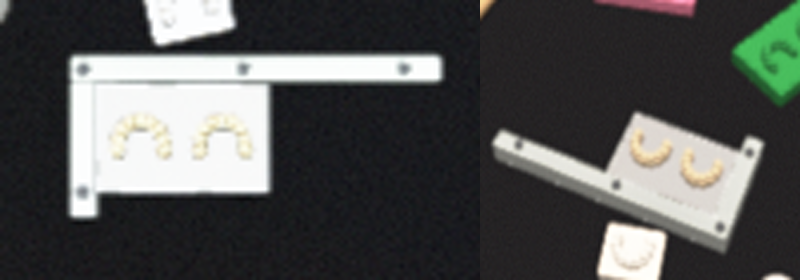

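Both views show the plate flush against both bars (top crop x 95–270, y 83–192). The neighbouring objects measured are where they were before.

```bash
python3 -c "
from workcell import env
print(env.hand_in())"
```

```text
the job is handed in; nothing more can be done
None
```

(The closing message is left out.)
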